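# Spin the pantry turntable until the orange-banded tin is in front

## Task

Spin the pantry turntable by pushing one or more of the teal fins on its rim with the fingertips, until the tin with the orange band stands in front, in line with the orange arrow of the fixed foot, and leave it at rest there. Do not touch, lift or topple anything that stands on the turntable, turn it steadily enough that nothing slides about on it, and leave the mug, ice cube tray and bottle opener around it where they are.

Things in the scene. Friction and masses are not known exactly. Their poses are not given: they have to be found in the camera images.
- foot: fixed grey foot under the turntable; origin on the turntable's vertical axis, on the shelf surface. Its -x axis is 'front': the flat orange arrow (8 mm high) lies on the shelf along it, 154 to 190 mm from the axis, its tip pointing outwards, away from the axis. The arrow is just outside the plate's edge
- turntable_top (a point): centre of the white plate's upper face, 30 mm above the shelf, turns with it. Plate 290 mm across, 12 thick. On its rim six upright teal fins, at 30, 90, 150, 210, 270, 330 degrees counter-clockwise (from above) from this frame's x: each 8 mm thick, 26 long (116 to 142 mm from the axis), 36 high above the plate. Three things stand 60 mm from the axis at 0, 120, 240 degrees, in any order
- turntable (a joint): turn of the plate from where it was at the start, rad, counter-clockwise from above positive. Free both ways for more than one full turn. A slightly stiff bearing: about 1 N at the fins turns it slowly, a little more when faster, and it stops almost at once when no longer pushed
- marked_tin: the marked tin: loose closed aluminium tin with a twist cap, an orange band round its body and an orange disc on the cap; 57 mm diameter, 60 mm high, origin at the centre of its underside; stands on the plate
- plain_tin: loose plain aluminium tin of the same shape and size without any orange; origin at the centre of its underside; stands on the plate
- caddy: small loose teal plastic caddy, open box 56 x 56 mm, 55 mm high, with clothes pegs sticking out to 66 mm; origin at the centre of its underside; stands on the plate
- mug: pale grey ceramic mug, 78 mm diameter, 85 mm high, handle at its +y; loose on the shelf beside the turntable; origin at the centre of its underside
- ice_tray: pale blue ice cube tray, 150 (x) x 85 (y) x 26 mm; loose on the shelf beside the turntable; origin at the centre of its underside
- opener: flat steel bottle opener, about 125 mm long (x), 6 mm thick; loose on the shelf beyond the turntable; origin on its underside near the middle
Not all that is in view belongs to the job. Leave any purple look-alike of the marked_tin alone.

How it is judged:
At the end, for the whole second after the job is handed in: The orange-banded tin is in front, its centre within 12 mm sideways of the line from the axis to the orange arrow; the plate is at rest, the three things stand upright on it, and mug, tray and opener are within 20 mm of their starts (y of marked_tin in the frame of foot between -0.012 and 0.012 m and x of marked_tin in the frame of foot below -0.04 m and velocity of joint turntable between -0.03 and 0.03 rad/s and height (world z) of marked_tin between 0.026 and 0.034 m and angle between each of marked_tin, plain_tin, caddy's own z axis and vertical below 0.1 rad and height (world z) of plain_tin between 0.026 and 0.034 m and height (world z) of caddy between 0.026 and 0.034 m and distance of each of mug, ice_tray, opener from where it was at the start of the episode below 0.02 m); the robot touches nothing.
It fails at once if the robot touches (over 0.5 N) a thing standing on the turntable (contact force between any of the fingers, the arm and marked_tin above 0.5 N or contact force between any of the fingers, the arm and plain_tin above 0.5 N or contact force between any of the fingers, the arm and caddy above 0.5 N).
It fails at once if a thing on the turntable is lifted over 12 mm, tipped over 0.3 rad, or slides over 18 mm inwards or outwards on the plate (height (world z) of any of marked_tin, plain_tin, caddy above 0.042 m or height (world z) of any of marked_tin, plain_tin, caddy below 0.015 m or angle between any of marked_tin, plain_tin, caddy's own z axis and vertical above 0.3 rad or horizontal distance between any of marked_tin, plain_tin, caddy and turntable_top above 0.078 m or horizontal distance between any of marked_tin, plain_tin, caddy and turntable_top below 0.042 m).
It fails at once if the mug, ice cube tray or opener is moved over 20 mm or tipped (distance of any of mug, ice_tray, opener from where it was at the start of the episode above 0.02 m or angle between any of mug, ice_tray, opener's own z axis and vertical above 0.3 rad).
It also fails if it takes over 48 s, if anything falls off the work surface, if the arm or the gripper's body presses on something with over 40 N, if the wrist force passes 120 N, or if a joint passes its speed limit or range.

## Robot

A 7-joint arm with a two-finger parallel gripper is mounted at the origin on the work surface. World frame = base frame: x ahead of the robot, y to its left, z up, the work surface at z = 0. Lengths are in m, angles in rad, forces in N, time in s.
With the tool pointing down it reaches from about 0.4 to 0.9 m from the base axis. Payload 5.5 kg.
Tool frame: the origin (TCP) lies on the centre line of the jaws, within the pads' length; the fingertips stand 8 mm ahead of it and the grasp point (between the pads) lies 11 mm behind it; z points along the fingers, y is the direction in which the jaws open and shut (so a half turn about z gives the same grasp; the last joint's range is limited). The gripper opens to 92 mm and grips with 3 to 60 N. Pads are 19 mm wide; open, the fingers measure 130 mm over their backs; the gripper's body (75 mm by 190 mm) begins 47 mm behind the grasp point.
Start: joints at [1.416, 0.501, -0.427, 1.55, 0.221, 1.138, -0.21], TCP at [0.264, -0.594, 0.235] pointing down, gripper open.
Joint ranges: [-2.88, 2.88], [-0.31, 2.03], [-1.54, 1.56], [0.2, 2.42], [-1.41, 4.55], [0.19, 2.02], [-2.57, 2.57]. Speed limits (rad/s): [2.57, 2.57, 3.14, 3.14, 3.14, 3.14, 3.14].

## Interface

Orientations are given as a 3x3 rotation matrix whose columns are the frame's x, y, z axes.
In Python, from workcell import r, viewer, models gives the robot as it stands.
- The arm moves only by the tool jog_arm, never from a script. Its argument "targets" is text: rows parted by semicolons, each of 5 numbers parted by spaces: the closure in counts, from 0 (fully open) to 255 (shut), then the shift along the world's x, y, z in mm, then the turn about the world's z in degrees. In form: hand x y z roll; .... A call has 1 to 5 rows; each row shifts and turns the pose as measured when the row begins; what a row does not reach is not made up. A row lasts 1/10 s, in which the tool goes at most 50 mm and 8.59 degrees, less where a joint would pass 70% of its speed; a pose out of reach is approached as far as the arm can. A call with a gripper value outside its range is refused whole. The fingers move at their own pace and stop on an object; "newtons" is the grip in N (left out, the last holds). Time passes only in rows, so rows that do not move let the fingers close. It gives the time, the measured TCP pose, the force and the opening at its end, in the units of the state.
- r.observe(): the state, without advancing time (a new reading comes with each control period).
- viewer.snapshot(name): name is "scene" or "top" or "wrist"; returns the picture (480x640x3 uint8, red, green, blue); there is no depth.
- viewer.camera_params(name): a dict with "mtx" (3x3 intrinsics, pixels), "world_from_camera" (4x4, takes a point from camera to world coordinates); the wrist camera has in their place "T_tool_cam" (4x4, takes a point from camera to tool coordinates, whose origin is the TCP and whose axes are the flange's). Camera axes: x right, y down, z forward; pixel columns grow to the right and rows downward; lengths in m; the calibration is good to about 2 mm. A picture is of the moment at which its call begins: read the wrist's pose just before it. camera_params takes no time and is no camera call.
- r.job_done(): hands the job in, once; it reports no verdict.
Trained networks look in the newest picture that a camera, given by its name, has taken for a name from the list of things; names that differ only in an ending like _2 or _b are one class to them, and where a whole thing is asked for, a point or a joint stands for the part that bears it (a point fixed in the world has none). Each returns a list of dicts, best first, with "conf" (0 to 1); they miss things now and then, are a little off and sometimes report something else, mostly with a low value. They report only what shows in the picture. A call takes as long as a camera call. They do not tell look-alikes from the thing itself.
- models.regions_of(label, camera): "mask" (480x640 bool, what is visible of it) and "rect" ([left, top, right, bottom] in pixels, round what is visible of it).
- models.landmark_of(label, camera): "location" ([row, column] in pixels: a listed point, or the origin of a listed thing).
The state is a dict: "time_s": time; "joint_pos": joint angles; "qd": joint speeds; "joint_torque": joint torques, N m; "tool_pos": TCP position; "orientation": TCP orientation; "wrist_force": force on the tool from outside, world axes, zero at the start; "torque": the same for the moment, N m; "gripper_width": opening from 0.0 (shut) to 1.0 (fully open).
Only numpy, scipy, OpenCV 4.12 (cv2) and the standard library are available. Lean on these libraries where they do the work, as an engineer would, in place of code of your own. Each camera call takes 0.05 s, during which the arm holds its last target.

## Working session

There is one attempt and no reset: what is moved stays moved. The work goes in short steps, Python scripts to look and compute and a tool call to move; the robot and the scene stay as the last step left them, time stands still between calls to the robot, and variables do not carry over. Pictures are saved under pics/ and viewed, and the job is handed in when it is done.

Besides the shell and the picture viewer there is one more tool, called after ">>>" in YAML: its name, and indented under it one key for each argument. jog_arm: Moves the arm, as the interface text tells. Its arguments: {"type":"object","properties":{"targets":{"type":"string"},"newtons":{"type":"number"}},"required":["targets"]}

```bash
mkdir -p pics; ls; python3 - <<'E'
from workcell import r, viewer, models
import cv2,numpy as np
for n in ["scene","top"]:
    cv2.imwrite(f"pics/{n}0.png",viewer.snapshot(n)[:,:,::-1])
    p=viewer.camera_params(n); print(n,p["mtx"].round(1).tolist(),p["world_from_camera"].round(3).tolist())
    for l in ["foot","turntable_top","marked_tin","plain_tin","caddy","mug","ice_tray","opener"]:
        try: print(l,[(np.round(d["location"],1).tolist(),round(d["conf"],2)) for d in models.landmark_of(l,n)])
        except Exception as e: print(l,e)
print(r.observe())
E
```

```text
pics
scene [[606.3, 0.0, 311.0], [0.0, 606.3, 241.5], [0.0, 0.0, 1.0]] [[-0.43, 0.508, -0.746, 1.565], [0.903, 0.255, -0.346, 0.544], [0.015, -0.822, -0.569, 0.834], [0.0, 0.0, 0.0, 1.0]]
foot []
turntable_top [([243.5, 245.1], 0.69)]
marked_tin [([191.4, 270.8], 0.7), ([232.5, 230.1], 0.55)]
plain_tin [([258.3, 231.4], 0.8)]
caddy [([244.0, 267.1], 0.93), ([232.4, 231.0], 0.67)]
mug [([222.0, 152.3], 0.73)]
ice_tray [([296.0, 345.6], 0.78)]
opener [([296.8, 186.5], 0.72)]
top [[577.0, 0.0, 302.3], [0.0, 577.0, 248.1], [0.0, 0.0, 1.0]] [[-0.013, -0.98, 0.197, 0.306], [-1.0, 0.014, 0.003, 0.068], [-0.005, -0.196, -0.98, 1.16], [0.0, 0.0, 0.0, 1.0]]
foot []
turntable_top [([225.1, 378.9], 0.87), ([233.9, 351.9], 0.42)]
marked_tin [([360.7, 423.9], 0.96), ([232.9, 401.9], 0.89)]
plain_tin [([141.1, 389.9], 0.7), ([189.8, 376.6], 0.66)]
caddy [([236.1, 349.3], 0.95)]
mug [([234.9, 517.4], 0.7)]
ice_tray [([209.1, 242.6], 0.94)]
opener [([137.7, 390.8], 0.91)]
{'time_s': 0.9, 'joint_pos': array([ 1.41621283,  0.50085355, -0.42698768,  1.55036237,  0.22080876,
        1.13828435, -0.21033504]), 'qd': array([ 1.82272296e-03,  7.24624216e-04,  7.15272125e-06,  1.15512300e-03,
       -1.37152037e-05, -8.60277885e-04,  1.60298727e-04]), 'joint_torque': array([ 1.86963384e-04, -5.66432440e+01, -5.81037685e+00, -2.79507279e+01,
       -6.67825830e-02,  2.07192893e-02, -5.56391933e-05]), 'tool_pos': array([ 0.26376454, -0.59411232,  0.23477242]), 'orientation': array([[ 9.13998863e-01,  4.05716743e-01,  6.21280928e-05],
       [ 4.05716747e-01, -9.13998858e-01, -9.61758774e-05],
       [ 1.77648421e-05,  1.13111050e-04, -9.99999993e-01]]), 'wrist_force': array([ 0.39832062,  0.29369758, -0.08526466]), 'torque': array([ 0.0172445 , -0.02234408,  0.00698048]), 'gripper_width': 0.9971285979626177}
```

View pics/top0.png

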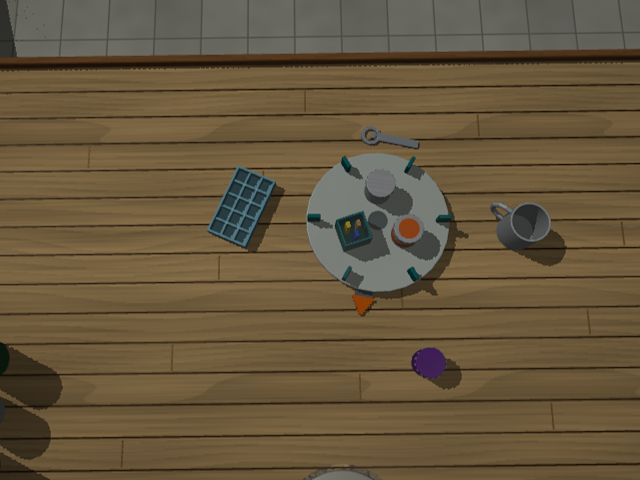

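View pics/scene0.png

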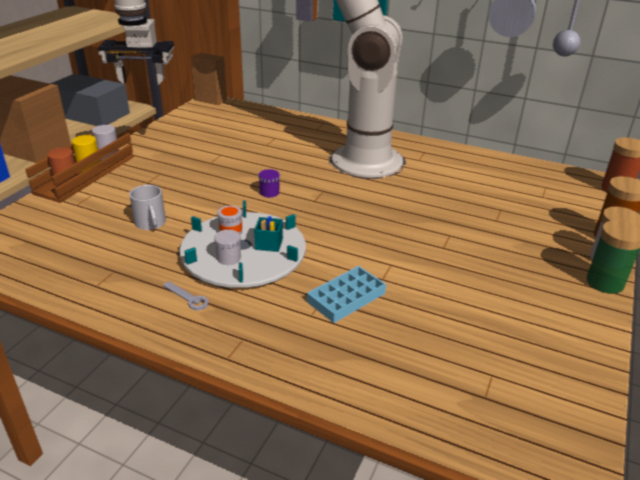

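```bash
python3 - <<'E'
import cv2
a=cv2.imread("pics/top0.png")[110:400,220:580]; cv2.imwrite("pics/topc.png",cv2.resize(a,(720,580),interpolation=cv2.INTER_CUBIC))
E
```

```text
(no output)
```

View pics/topc.png

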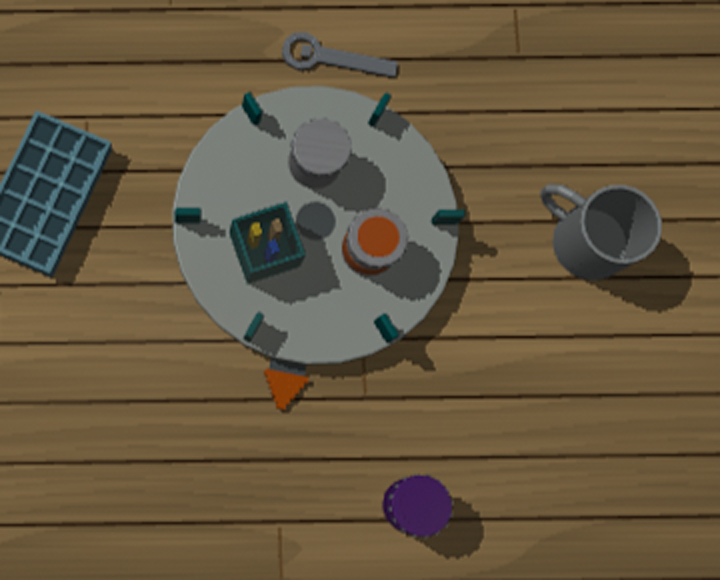

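The plate centre is near (378,222) in the top view. The orange-banded tin at (408,230), with its orange disc and band, is the one I want. The purple look-alike is at (429,362) off the plate, the plain tin at (380,184), the caddy at (353,230), and the arrow at (363,303). Next I measure.

```bash
cat > h.py <<'E'
from workcell import r, viewer, models
import cv2,numpy as np
def ray(n,u,v,z):
    p=viewer.camera_params(n);T=p["world_from_camera"]
    d=T[:3,:3]@np.linalg.inv(p["mtx"])@[u,v,1]; c=T[:3,3]
    return c+d*(z-c[2])/d[2]
def proj(n,P):
    p=viewer.camera_params(n);T=p["world_from_camera"]
    q=p["mtx"]@(T[:3,:3].T@(np.asarray(P)-T[:3,3])); return q[:2]/q[2]
def two(a,b):
    A=[];B=[]
    for n,(u,v) in (("top",a),("scene",b)):
        p=viewer.camera_params(n);T=p["world_from_camera"]
        d=T[:3,:3]@np.linalg.inv(p["mtx"])@[u,v,1];d/=np.linalg.norm(d);M=np.eye(3)-np.outer(d,d)
        A.append(M);B.append(M@T[:3,3])
    return np.linalg.lstsq(np.vstack(A),np.hstack(B),rcond=None)[0]
def cents(im,lo,hi,amin=15):
    h=cv2.cvtColor(im,cv2.COLOR_RGB2HSV); m=cv2.inRange(h,lo,hi)
    n,l,s,c=cv2.connectedComponentsWithStats(m)
    return [(s[i,4],c[i].round(1).tolist(),s[i,:4].tolist()) for i in range(1,n) if s[i,4]>=amin],l
E
python3 - <<'E'
from h import *
for n in ["top","scene"]:
    im=viewer.snapshot(n)
    print(n,"orange",cents(im,(3,180,120),(14,255,255))[0])
    print(n,"teal",cents(im,(84,150,30),(96,255,160),8)[0])
    for l in ["turntable_top","marked_tin"]:
        for d in models.regions_of(l,n): print(l,d["rect"],d["conf"],d["mask"].sum())
im=viewer.snapshot("top")
h=cv2.cvtColor(im,cv2.COLOR_RGB2HSV)
for p in [(345,163),(411,165),(315,217),(444,218),(347,273),(413,273)]: print(p,h[p[1],p[0]])
# plate fit
m=cv2.inRange(h,(0,0,110),(179,45,255))
n,l,s,c=cv2.connectedComponentsWithStats(m);i=1+np.argmax(s[1:,4]);print(s[i],c[i])
cn,_=cv2.findContours((l==i).astype(np.uint8),0,cv2.CHAIN_APPROX_NONE)
hull=cv2.convexHull(max(cn,key=len))[:,0]
W=np.array([ray("top",u,v,0.03)[:2] for u,v in hull])
A=np.c_[2*W,np.ones(len(W))];x=np.linalg.lstsq(A,(W**2).sum(1),rcond=None)[0];R=np.sqrt(x[2]+x[0]**2+x[1]**2)
e=np.hypot(*(W-x[:2]).T)-R
print("centre",x[:2],R,abs(e).max())
E
```

```text
top orange [(np.int32(306), [408.6, 227.9], [399, 219, 20, 19]), (np.int32(221), [361.8, 302.6], [352, 295, 22, 19])]
top teal [(np.int32(72), [345.2, 163.2], [341, 157, 10, 14]), (np.int32(36), [410.4, 162.2], [406, 157, 9, 11]), (np.int32(45), [354.8, 216.3], [339, 212, 28, 13]), (np.int32(46), [313.5, 215.6], [308, 214, 12, 4]), (np.int32(56), [444.1, 216.8], [436, 215, 16, 7]), (np.int32(18), [338.1, 224.3], [336, 220, 6, 11]), (np.int32(19), [346.5, 271.8], [344, 267, 7, 11]), (np.int32(82), [412.8, 273.6], [408, 267, 11, 14])]
turntable_top [305.4, 156.7, 455.4, 294.4] 0.66 12852
marked_tin [392.3, 212.1, 426.7, 248.1] 0.95 876
marked_tin [411.4, 344.6, 448.5, 379.0] 0.57 863
scene orange [(np.int32(15), [122.3, 136.9], [116, 134, 13, 8]), (np.int32(515), [62.4, 159.5], [48, 145, 42, 32]), (np.int32(65), [122.6, 161.1], [112, 155, 21, 14]), (np.int32(36), [37.7, 163.1], [27, 158, 20, 12]), (np.int32(206), [633.2, 167.6], [623, 158, 17, 20]), (np.int32(75), [74.9, 177.5], [57, 166, 37, 23]), (np.int32(28), [39.7, 175.6], [31, 171, 18, 10]), (np.int32(106), [47.5, 190.5], [39, 18
[... 522 characters left out ...]
17, 9, 14]), (np.int32(618), [268.2, 236.6], [255, 218, 27, 33]), (np.int32(114), [291.9, 252.9], [287, 246, 10, 15]), (np.int32(124), [190.3, 255.5], [186, 248, 10, 15]), (np.int32(44), [240.2, 272.0], [239, 263, 3, 18])]
turntable_top [181.6, 197.1, 307.1, 290.8] 0.76 5550
marked_tin [257.0, 168.6, 280.3, 197.2] 0.72 521
marked_tin [219.0, 205.9, 241.4, 235.8] 0.57 517
marked_tin [168.1, 282.7, 205.9, 309.9] 0.45 402
(345, 163) [ 90 240  50]
(411, 165) [ 87 109  42]
(315, 217) [ 89 181  48]
(444, 218) [ 90 156  44]
(347, 273) [ 89 148  69]
(413, 273) [ 90 222  69]
[ 306  153  143  138 9844] [374.02895165 218.57415685]
centre [ 0.58782159 -0.0800599 ] 0.143050427429803 0.0013806727887656356
```

```bash
python3 - <<'E'
from h import *
C=np.array([.588,-.080])
t=two((408.6,227.9),(229.4,210.8));print("tin top 2view",t)
def pol(P): d=P[:2]-C; return np.hypot(*d).round(4),np.degrees(np.arctan2(d[1],d[0])).round(1)
print("tin",ray("top",408.6,227.9,.09),pol(t),pol(ray("top",408.6,227.9,.09)))
# arrow
a=ray("top",361.8,302.6,.008);print("arrow",a,pol(a))
for u,v in [(345.2,163.2),(410.4,162.2),(313.5,215.6),(444.1,216.8),(346.5,271.8),(412.8,273.6)]:
    for z in (.06,): p=ray("top",u,v,z);print("fin",p.round(4),pol(p))
for n,pr,z in (("mug",(524,220),.085),("plain top",(380.5,184),.09),("caddy",(353,228),.085),("purple",(430,362),.06)):
    p=ray("top",*pr,z);print(n,p.round(3),pol(p))
im=viewer.snapshot("top")
m=cv2.inRange(cv2.cvtColor(im,cv2.COLOR_RGB2HSV),(3,180,120),(14,255,255))[290:320,345:380]
cn,_=cv2.findContours(m,0,2);c=max(cn,key=len)
print(cv2.minEnclosingTriangle(c)[1][:,0]+[345,290])
for q in cv2.minEnclosingTriangle(c)[1][:,0]+[345,290]: print(ray("top",*q,.008).round(4),pol(ray("top",*q,.008)))
E
```

```text
tin top 2view [ 0.55720074 -0.13273392  0.08795302]
tin [ 0.55644946 -0.13180454  0.09      ] (np.float64(0.0611), np.float64(-120.3)) (np.float64(0.0607), np.float64(-121.3))
arrow [ 0.4239263  -0.04622871  0.008     ] (np.float64(0.1675), np.float64(168.4))
fin [ 0.6983 -0.0172  0.06  ] (np.float64(0.1269), np.float64(29.7))
fin [ 0.6984 -0.1477  0.06  ] (np.float64(0.1295), np.float64(-31.5))
fin [0.591  0.0481 0.06  ] (np.float64(0.1281), np.float64(88.7))
fin [ 0.5848 -0.2081  0.06  ] (np.float64(0.1281), np.float64(-91.4))
fin [ 0.4784 -0.0136  0.06  ] (np.float64(0.1282), np.float64(148.8))
fin [ 0.4731 -0.141   0.06  ] (np.float64(0.1301), np.float64(-152.0))
mug [ 0.57  -0.354  0.085] (np.float64(0.2747), np.float64(-93.8))
plain top [ 0.644 -0.082  0.09 ] (np.float64(0.0563), np.float64(-1.9))
caddy [ 0.559 -0.027  0.085] (np.float64(0.0608), np.float64(118.5))
purple [ 0.306 -0.165  0.06 ] (np.float64(0.2946), np.float64(-163.3))
[[351.71428585 294.14285707]
 [359.13043499 316.39130402]
 [374.15789413 298.6315794 ]]
[ 0.4411 -0.0266  0.008 ] (np.float64(0.1563), np.float64(160.0))
[ 0.3966 -0.04    0.008 ] (np.float64(0.1956), np.float64(168.2))
[ 0.4315 -0.0712  0.008 ] (np.float64(0.1567), np.float64(176.8))
```

>>> jog_arm:
  targets: "255 24 42 0 2.4; 255 24 42 0 2.4; 255 24 42 0 2.4; 255 24 42 0 2.4; 255 24 42 0 2.4"
  newtons: 10

```text
time_s: 1.8
tool_pos: [0.3793, -0.3857, 0.2341]
orientation: [[0.815, 0.579, -0.001], [0.579, -0.815, -0.005], [-0.004, 0.004, -1.0]]
wrist_force: [1.6, 0.2, -0.4]
gripper_width: 0.618
```

>>> jog_arm:
  targets: "255 24 42 0 2.4; 255 24 42 0 2.4; 255 24 42 0 2.4; 255 24 42 0 2.4; 255 0 0 0 0"

```text
time_s: 2.3
tool_pos: [0.4818, -0.2034, 0.2367]
orientation: [[0.694, 0.72, 0.006], [0.72, -0.694, -0.006], [0.0, 0.009, -1.0]]
wrist_force: [0.4, -0.3, 0.3]
gripper_width: 0.181
```

>>> jog_arm:
  targets: "255 9 13 -10 1; 255 9 12 -10 1; 255 0 0 -20 0; 255 0 0 -20 0; 255 0 0 0 0"

```text
time_s: 2.8
tool_pos: [0.5022, -0.1765, 0.1768]
orientation: [[0.665, 0.747, 0.01], [0.747, -0.664, -0.008], [0.0, 0.013, -1.0]]
wrist_force: [-0.9, 0.1, 0.1]
gripper_width: 0.004
```

```bash
python3 - <<'E'
from h import *
o=r.observe();print(o["tool_pos"],o["gripper_width"])
cv2.imwrite("pics/w1.png",viewer.snapshot("wrist")[:,:,::-1])
cv2.imwrite("pics/t1.png",cv2.resize(viewer.snapshot("top")[110:400,220:580,::-1],(720,580)))
E
```

```text
[ 0.5022302  -0.17650298  0.17677892] 0.003756982341663336
```

View pics/w1.png

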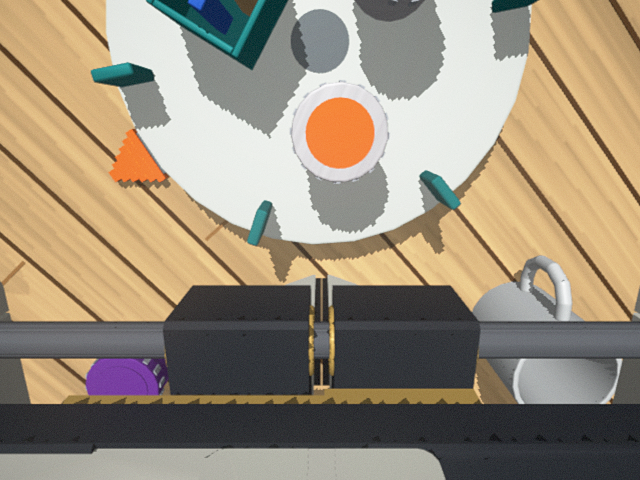

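View pics/t1.png

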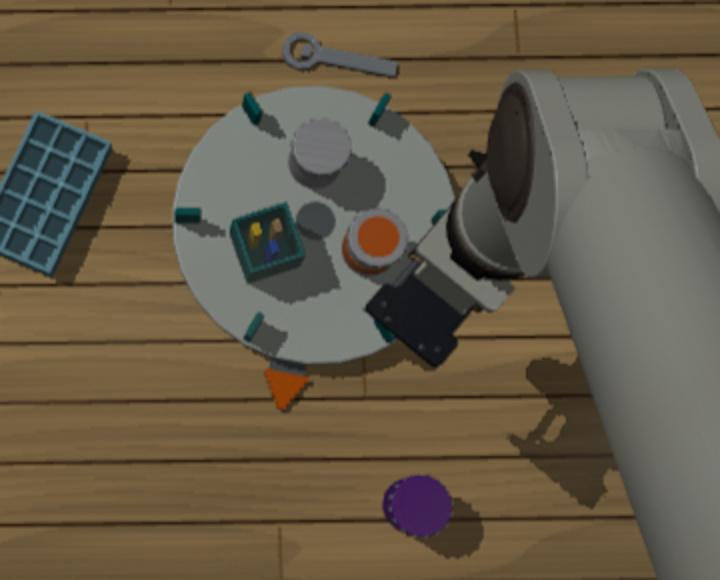

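>>> jog_arm:
  targets: "255 -2 -1 -30 0; 255 0 0 -30 0; 255 0 0 -30 0; 255 0 0 -25 0; 255 0 0 0 0"

```text
time_s: 3.4
tool_pos: [0.5075, -0.1835, 0.0687]
orientation: [[0.669, 0.743, 0.027], [0.743, -0.669, -0.018], [0.005, 0.032, -0.999]]
wrist_force: [-0.5, 0.1, 0.2]
gripper_width: 0.005
```

```bash
python3 - <<'E'
from h import *
o=r.observe();print(o["tool_pos"],o["wrist_force"])
cv2.imwrite("pics/w2.png",viewer.snapshot("wrist")[:,:,::-1])
cv2.imwrite("pics/s2.png",cv2.resize(viewer.snapshot("scene")[130:330,100:400,::-1],(750,500)))
E
```

```text
[ 0.50748335 -0.18351417  0.06874892] [-0.54192391  0.06898501  0.18337238]
```

View pics/w2.png

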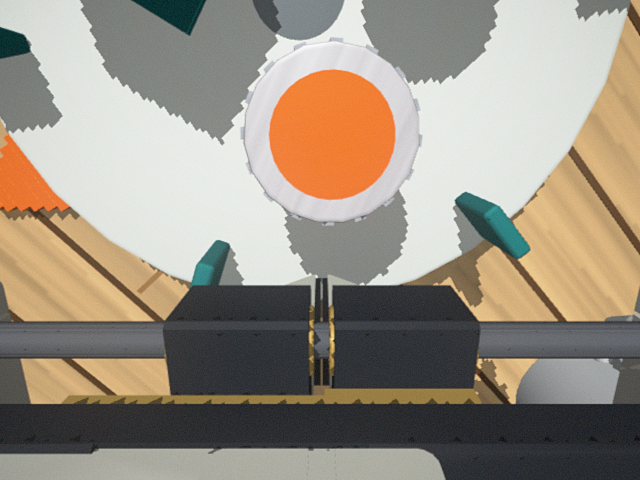

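View pics/s2.png

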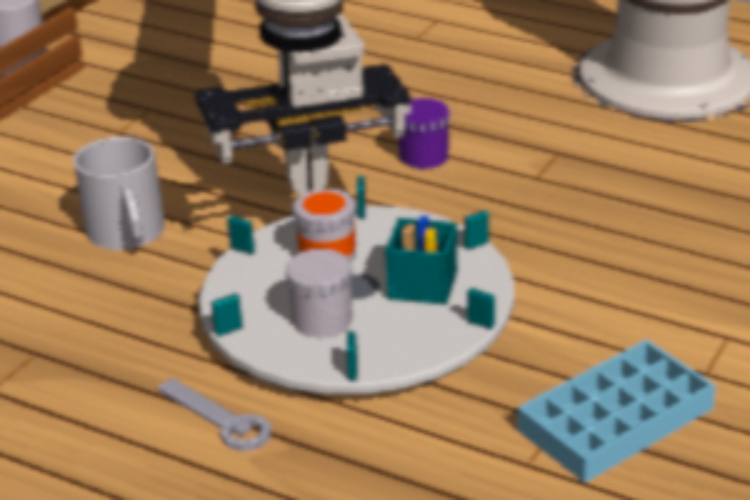

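>>> jog_arm:
  targets: "255 -1 1 -8 0; 255 0 0 -4 0; 255 -4 4 0 -2; 255 -4 4 0 -2; 255 -4 4 0 -2"

```text
time_s: 4.0
tool_pos: [0.5018, -0.1734, 0.065]
orientation: [[0.747, 0.664, 0.04], [0.665, -0.746, -0.028], [0.011, 0.047, -0.999]]
wrist_force: [-0.5, -0.3, 0.7]
gripper_width: 0.006
```

```bash
cat > p.py <<'E'
from h import *
import sys
o=r.observe();P=o["tool_pos"];C=np.array([.588,-.080]);d=P[:2]-C
th=np.arctan2(d[1],d[0]);R=o["orientation"]
print("r",np.hypot(*d).round(4),"th",np.degrees(th).round(1),"z",P[2].round(4),"yang",(np.degrees(np.arctan2(R[1,1],R[0,1]))%180).round(1),"want",(np.degrees(th)-90)%180, "tilt",np.degrees(np.arccos(-R[2,2])).round(1),"F",o["wrist_force"].round(1),o["time_s"])
step=np.radians(float(sys.argv[1]) if len(sys.argv)>1 else 3);q=P[:2]
for i in range(1,6):
    n=C+.132*np.array([np.cos(th-i*step),np.sin(th-i*step)]);print(((n-q)*1000).round(1));q=n
im=viewer.snapshot("top")
print("orange",cents(im,(3,180,120),(14,255,255),40)[0])
for a in cents(im,(3,180,120),(14,255,255),40)[0]:
    t=ray("top",*a[1],.09)[:2]-C; print("as tin: r",np.hypot(*t).round(4),"ang",np.degrees(np.arctan2(t[1],t[0])).round(1))
E
python3 p.py
```

```text
r 0.1271 th -132.7 z 0.065 yang 131.7 want 137.28023114525777 tilt 2.8 F [-0.5 -0.3  0.7] 4.0
[-8.3  1.2]
[-4.7  5.1]
[-4.4  5.3]
[-4.1  5.5]
[-3.8  5.7]
orange [(np.int32(307), [408.6, 227.9], [399, 219, 20, 19]), (np.int32(224), [361.7, 302.7], [352, 295, 22, 19])]
as tin: r 0.0607 ang -121.3
as tin: r 0.1777 ang 166.3
```

>>> jog_arm:
  targets: "255 -7 1 -12 2; 255 0 0 -4 0; 255 0 0 0 0"

```text
time_s: 4.35
tool_pos: [0.4946, -0.172, 0.049]
orientation: [[0.72, 0.693, 0.042], [0.694, -0.719, -0.028], [0.011, 0.05, -0.999]]
wrist_force: [0.2, 0.2, 0.4]
gripper_width: 0.002
```

```bash
python3 p.py 4
```

```text
r 0.1311 th -135.4 z 0.049 yang 133.9 want 134.56487035731146 tilt 2.9 F [0.2 0.2 0.4] 4.35
[-6.9  6.1]
[-5.7  7.2]
[-5.2  7.6]
[-4.7  7.9]
[-4.1  8.2]
orange [(np.int32(308), [408.6, 227.9], [399, 219, 20, 19]), (np.int32(225), [361.7, 302.6], [352, 295, 22, 19])]
as tin: r 0.0607 ang -121.3
as tin: r 0.1775 ang 166.3
```

>>> jog_arm:
  targets: "255 -6 6 3 -3; 255 -6 7 2 -4; 255 -5 8 1 -4; 255 -5 8 1 -4; 255 -4 8 1 -4"

```text
time_s: 4.9
tool_pos: [0.4694, -0.1383, 0.0569]
orientation: [[0.913, 0.406, 0.032], [0.407, -0.913, -0.042], [0.012, 0.051, -0.999]]
wrist_force: [-0.0, -1.3, -0.5]
gripper_width: -0.001
```

```bash
python3 p.py 4
```

```text
r 0.1321 th -153.8 z 0.0569 yang 114.0 want 116.157270252653 tilt 3.0 F [-0.  -1.3 -0.5] 4.9
[-3.6  8.5]
[-3.2  8.6]
[-2.6  8.8]
[-1.9  9. ]
[-1.3  9.1]
orange [(np.int32(138), [399.8, 232.7], [395, 225, 11, 18]), (np.int32(220), [361.6, 302.7], [352, 295, 21, 19])]
as tin: r 0.0534 ang -139.6
as tin: r 0.1778 ang 166.2
```

>>> jog_arm:
  targets: "255 -4 9 0 -4; 255 -3 9 0 -4; 255 -3 9 0 -4; 255 -2 9 0 -4; 255 -1 9 0 -4"

```text
time_s: 5.45
tool_pos: [0.4576, -0.0946, 0.0575]
orientation: [[0.998, 0.058, 0.017], [0.059, -0.997, -0.053], [0.013, 0.054, -0.998]]
wrist_force: [-0.6, -0.9, -0.2]
gripper_width: 0.004
```

```bash
python3 p.py 4;python3 - <<'E'
from h import *
cv2.imwrite("pics/w3.png",viewer.snapshot("wrist")[:,:,::-1])
E
```

```text
r 0.1313 th -173.6 z 0.0575 yang 93.4 want 96.39200828454773 tilt 3.2 F [-0.6 -0.9 -0.2] 5.45
[-1.4  9.1]
[-0.1  9.2]
[0.6 9.2]
[1.2 9.1]
[1.9 9. ]
orange [(np.int32(200), [362.4, 303.4], [354, 297, 20, 17])]
as tin: r 0.1787 ang 166.8
```

View pics/w3.png

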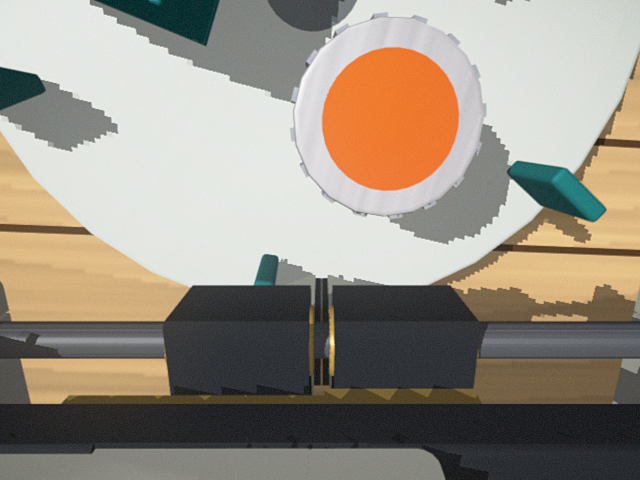

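>>> jog_arm:
  targets: "255 -1 9 0 -3.5; 255 0 9 0 -4; 255 0 9 0 -4; 255 1 9 0 -4; 255 2 9 0 -4"

```text
time_s: 6.05
tool_pos: [0.4605, -0.0532, 0.0575]
orientation: [[0.962, -0.275, -0.003], [-0.274, -0.96, -0.058], [0.013, 0.057, -0.998]]
wrist_force: [-1.3, -0.7, -0.4]
gripper_width: 0.007
```

```bash
python3 p.py 3.5
```

```text
r 0.1303 th 168.1 z 0.0575 yang 74.0 want 78.11030654144446 tilt 3.3 F [-1.3 -0.7 -0.4] 6.05
[0.2 8.2]
[2.4 7.7]
[2.8 7.5]
[3.3 7.4]
[3.7 7.1]
orange []
```

>>> jog_arm:
  targets: "255 1 8 0 -2; 255 2 8 0 -3; 255 3 8 0 -3; 255 3 7 0 -3; 255 0 0 0 0"

```text
time_s: 6.6
tool_pos: [0.472, -0.0239, 0.0576]
orientation: [[0.895, -0.445, -0.013], [-0.445, -0.893, -0.057], [0.014, 0.057, -0.998]]
wrist_force: [-0.9, 0.2, -0.9]
gripper_width: 0.006
```

```bash
python3 p.py 3;python3 - <<'E'
from h import *
o=r.observe()
im=viewer.snapshot("wrist");cv2.imwrite("pics/w4.png",im[:,:,::-1])
p=viewer.camera_params("wrist");print(p["T_tool_cam"].round(3).tolist(),p["mtx"].tolist())
T=np.eye(4);T[:3,:3]=o["orientation"];T[:3,3]=o["tool_pos"];T=T@p["T_tool_cam"]
for a in cents(im,(3,180,120),(14,255,255),200)[0]:
    d=T[:3,:3]@np.linalg.inv(p["mtx"])@[*a[1],1];q=T[:3,3]+d*(.09-T[2,3])/d[2];e=q[:2]-[.588,-.08];print(a,q,np.hypot(*e),np.degrees(np.arctan2(e[1],e[0])))
E
```

```text
r 0.1288 th 154.2 z 0.0576 yang 63.5 want 64.17211031217795 tilt 3.4 F [-0.9  0.2 -0.9] 6.6
[0.3 7.5]
[3.5 6. ]
[3.8 5.8]
[4.1 5.6]
[4.4 5.3]
orange []
[[-0.0, -0.962, -0.273, 0.073], [1.0, -0.0, 0.0, 0.0], [-0.0, -0.273, 0.962, -0.15], [0.0, 0.0, 0.0, 1.0]] [[399.00643871057537, 0.0, 321.12120182987604], [0.0, 399.00643871057537, 234.26046132640394], [0.0, 0.0, 1.0]]
(np.int32(14929), [395.0, 122.1], [328, 52, 135, 141]) [ 0.52763991 -0.07433995  0.09      ] 0.06062488381784025 174.6429570401226
```

View pics/w4.png

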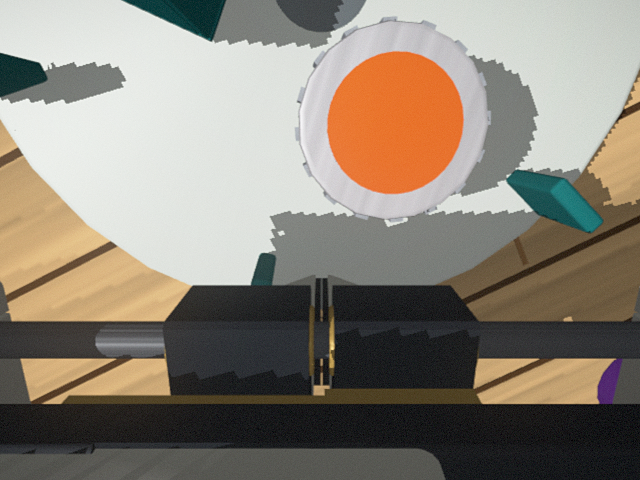

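>>> jog_arm:
  targets: "255 2 6 0 -3; 255 3 6 0 -3; 255 1 2 0 0; 255 0 0 0 0"

```text
time_s: 7.1
tool_pos: [0.4763, -0.0143, 0.0571]
orientation: [[0.845, -0.534, -0.021], [-0.534, -0.844, -0.058], [0.013, 0.06, -0.998]]
wrist_force: [-0.6, -0.3, -0.1]
gripper_width: 0.007
```

```bash
python3 p.py 3;python3 - <<'E'
from h import *
o=r.observe()
im=viewer.snapshot("wrist")
p=viewer.camera_params("wrist")
T=np.eye(4);T[:3,:3]=o["orientation"];T[:3,3]=o["tool_pos"];T=T@p["T_tool_cam"]
for a in cents(im,(3,180,120),(14,255,255),200)[0]:
    d=T[:3,:3]@np.linalg.inv(p["mtx"])@[*a[1],1];q=T[:3,3]+d*(.09-T[2,3])/d[2];e=q[:2]-[.588,-.08];print(a,q,np.hypot(*e),np.degrees(np.arctan2(e[1],e[0])))
E
```

```text
r 0.1296 th 149.5 z 0.0571 yang 57.7 want 59.548946823689704 tilt 3.5 F [-0.6 -0.3 -0.1] 7.1
[1.6 7.1]
[4.  5.7]
[4.3 5.4]
[4.5 5.2]
[4.8 5. ]
orange []
(np.int32(15221), [395.5, 115.8], [328, 45, 136, 143]) [ 0.52835038 -0.0706243   0.09      ] 0.06038195699553807 171.06736002219628
```

>>> jog_arm:
  targets: "255 2 5 0 -2; 255 2 4 0 -1; 255 0 0 0 0"

```text
time_s: 7.5
tool_pos: [0.4795, -0.007, 0.0569]
orientation: [[0.815, -0.578, -0.025], [-0.579, -0.813, -0.057], [0.012, 0.061, -0.998]]
wrist_force: [0.7, -0.4, 0.9]
gripper_width: 0.001
```

```bash
python3 p.py 3|head -1;python3 - <<'E'
from h import *
o=r.observe()
im=viewer.snapshot("wrist")
p=viewer.camera_params("wrist")
T=np.eye(4);T[:3,:3]=o["orientation"];T[:3,3]=o["tool_pos"];T=T@p["T_tool_cam"]
for a in cents(im,(3,180,120),(14,255,255),200)[0]:
    d=T[:3,:3]@np.linalg.inv(p["mtx"])@[*a[1],1];q=T[:3,3]+d*(.09-T[2,3])/d[2];e=q[:2]-[.588,-.08];print(a,q,np.hypot(*e),np.degrees(np.arctan2(e[1],e[0])))
E
```

```text
r 0.1308 th 146.0 z 0.0569 yang 54.6 want 56.046561282628886 tilt 3.6 F [ 0.7 -0.4  0.9] 7.5
(np.int32(15377), [397.2, 111.4], [329, 40, 137, 144]) [ 0.5292019  -0.06712672  0.09      ] 0.06019084309276684 167.6504977388235
(np.int32(487), [453.3, 279.9], [427, 266, 42, 33]) [ 0.47482233 -0.05414995  0.09      ] 0.11609224834037093 167.13420574593692
```

At 167.7° against a target of 168.3°, so the tin is aligned. I back off from the fin, lift, move clear and check with the fixed cameras.

>>> jog_arm:
  targets: "255 -5 -8 0 0; 255 -6 -8 0 0; 255 -5 -4 10 0; 255 -5 0 25 0; 255 -5 0 30 0"

```text
time_s: 8.1
tool_pos: [0.4468, -0.0304, 0.1209]
orientation: [[0.816, -0.577, -0.035], [-0.578, -0.814, -0.057], [0.004, 0.067, -0.998]]
wrist_force: [-0.2, 0.0, -0.3]
gripper_width: 0.003
```

>>> jog_arm:
  targets: "255 0 -20 40 0; 255 0 -35 40 0; 255 -10 -45 0 0; 255 -20 -45 0 0; 255 -20 -45 0 0"

```text
time_s: 8.6
tool_pos: [0.3974, -0.2196, 0.211]
orientation: [[0.824, -0.566, -0.021], [-0.566, -0.822, -0.059], [0.017, 0.061, -0.998]]
wrist_force: [1.6, -1.0, -0.3]
gripper_width: 0.004
```

>>> jog_arm:
  targets: "255 -20 -45 0 0; 255 -20 -45 0 0; 255 -20 -45 0 0; 255 -20 -45 0 0; 255 0 0 0 0"

```text
time_s: 9.1
tool_pos: [0.3074, -0.4074, 0.2163]
orientation: [[0.817, -0.576, -0.017], [-0.576, -0.815, -0.066], [0.024, 0.063, -0.998]]
wrist_force: [-0.9, -0.0, -0.3]
gripper_width: 0.01
```

```bash
python3 p.py 3;python3 - <<'E'
from h import *
ims={n:viewer.snapshot(n) for n in("top","scene")}
cv2.imwrite("pics/t5.png",cv2.resize(ims["top"][110:400,200:580,::-1],(760,580)))
cv2.imwrite("pics/s5.png",cv2.resize(ims["scene"][130:330,100:400,::-1],(750,500)))
print(cents(ims["scene"],(3,180,120),(14,255,255),60)[0])
E
```

```text
r 0.4312 th -130.6 z 0.2163 yang 54.7 want 139.39676537543428 tilt 3.9 F [-0.9 -0.  -0.3] 9.1
[189.6 231.8]
[-4.9  4.9]
[-4.6  5.1]
[-4.3  5.4]
[-4.1  5.6]
orange [(np.int32(301), [373.6, 242.0], [364, 233, 20, 19]), (np.int32(221), [361.8, 302.6], [352, 295, 22, 19])]
as tin: r 0.0601 ang 164.8
as tin: r 0.1775 ang 166.3
[(np.int32(518), [62.4, 159.5], [48, 145, 44, 32]), (np.int32(65), [122.5, 161.2], [112, 155, 21, 14]), (np.int32(206), [633.2, 167.6], [623, 158, 17, 20]), (np.int32(76), [74.5, 177.8], [57, 167, 35, 22]), (np.int32(109), [47.5, 190.4], [40, 184, 15, 13]), (np.int32(103), [260.2, 212.4], [253, 209, 16, 8]), (np.int32(100), [263.5, 230.4], [252, 226, 20, 10]), (np.int32(3774), [246.2, 393.5], [0, 294, 477, 186])]
```

View pics/t5.png

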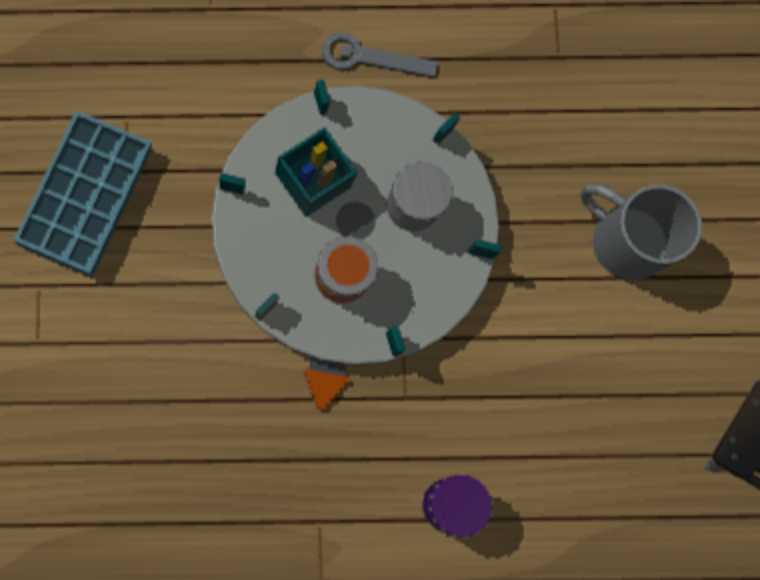

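View pics/s5.png

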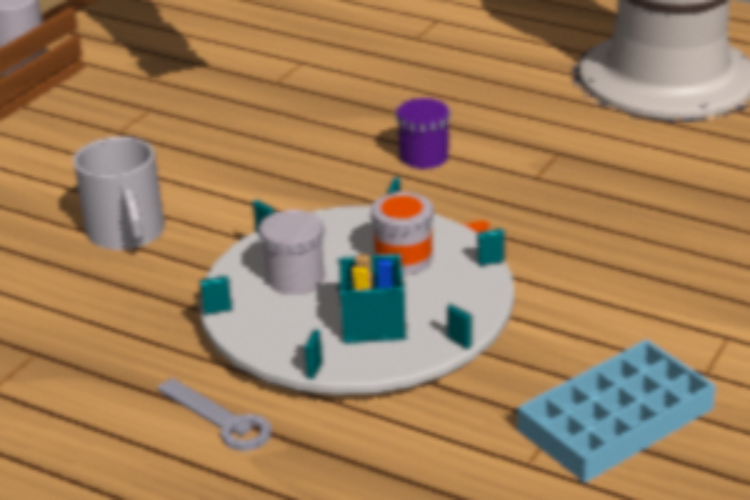

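```bash
python3 - <<'E'
from h import *
C=np.array([.588,-.08])
t=two((373.6,242.0),(260.2,212.4));e=t[:2]-C;print(t,np.hypot(*e),np.degrees(np.arctan2(e[1],e[0])))
n=np.radians(168.3)
for p in (t[:2],ray("top",373.6,242,.09)[:2]): e=p-C;print("sideways mm",1000*(np.cos(n)*e[1]-np.sin(n)*e[0]))
E
```

```text
[ 0.5308277  -0.0653166   0.08782486] 0.059027736753782235 165.59619063321367
sideways mm -2.784507326722989
sideways mm -3.6510712887117442
```

The tin is about 3 mm off the line, against a 12 mm limit. The tool is clear and nothing else has moved, so I hand the job in.

```bash
python3 - <<'E'
from h import *
cs=cents(viewer.snapshot("top"),(3,180,120),(14,255,255),40)[0];print(cs)
print(r.observe()["time_s"],r.job_done())
E
```

```text
[(np.int32(301), [373.6, 242.0], [364, 233, 20, 19]), (np.int32(221), [361.8, 302.6], [352, 295, 22, 19])]
the job is handed in; nothing more can be done
9.3 None
```

I turned the plate about 73° clockwise by pushing one teal fin with the closed fingertips. The orange-banded tin now stands in front of the arrow, and I handed the job in at 9.3 s with the arm clear of everything.

- **Alignment:** The final fixed-camera checks put the tin 3 to 4 mm sideways of the arrow line, against a limit of 12 mm. It is about 60 mm from the axis.
- **At rest:** The tin was at the same pixel in two successive pictures, so the plate has stopped.
- **Surroundings:** In the pictures the three things on the plate stand upright, and the mug, tray, opener and purple look-alike look unmoved. I judged those by eye and did not measure them.
- **Disagreement:** The wrist camera, just before I backed off, put the tin at 167.7°, while the top view afterwards gave 164.8° and the two fixed views together gave 165.6°. The target was 168.3°, so all of them are within tolerance.
- **Tool tilt:** The tool drifted to about 4° off vertical during the small moves. Wrist forces stayed under about 2 N at every reading.

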